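Close the bolt tin and lift off the transit cap

TASK

Close the tin that holds the rotor bolts with the nested pair of lids: carry the pair over together by the red knob and lower it, without dropping it, until the steel inner lid sits fully home in the tin's mouth, then let go of the knob. Then take the blue outer cap by its metal collar and lift it off alone, leaving the inner lid seated, and finish while still holding the cap in the air, all of it higher than the red knob. Leave the breaker bar, the dial indicator and the thread checker where they are.

Things in the scene. Friction and masses are not known exactly. Their poses are not given: they have to be found in the camera images.
- knob (a point): Centre of the red knob on the inner lid, z up: an upright cylinder 25 mm in diameter, 28 mm high. On its 20 mm stem it sticks up through the outer cap's collar; nested, all 28 mm of it stand above the collar's top edge. Lifting by the knob lifts both lids, as the cap rests on the inner lid. With the inner lid seated in a tin this point is 51 mm above the tin's mouth.
- inner_lid: Inner lid (loose, steel, about 160 g), z up. Origin: centre of its plug's underside, 61 mm below the knob's centre. The plug is 86 mm in diameter (78 at its tapered foot) and 10 mm deep; above it a flange 105 mm in diameter and 5 mm thick lands on the tin's rim.
- collar (a point): Centre of the aluminium collar on the blue outer cap, z up: an upright tube 48 mm outside, 35 mm inside diameter, 28 mm high, standing on the cap's flat top, which is 14 mm below this point. Nested, this point is 28 mm below the knob's centre. Lifted straight up the cap comes off over the knob; its rim passes the knob's top when this point is 46 mm above the knob's centre.
- outer_lid: Blue outer cap (loose, about 180 g), 115 mm in diameter, z up. Origin: centre of its rim's lower edge, 32 mm below the collar's centre. It simply rests on the inner lid's flange, its rim around it with about 2 mm of side play; nothing locks it.
- bolt_tin_mouth (a point): Centre of the mouth, at rim height, of the grey tin that holds a heap of steel bolts with yellow heads. The tin is fixed to the bench, 98 mm in outside diameter, 80 mm high, wall 3 mm (mouth 92 mm wide). The bolts lie well below where the plug reaches.
- empty_tin_mouth (a point): Centre of the mouth, at rim height, of the other tin: same size, fixed too, but empty. Not to be used.
- rest_top (a point): Centre of the top of the fixed dark wooden lid rest, 80 mm in diameter and 30 mm high (foot 116 mm wide, 6 mm high). At the start the nested lids stand on it, the plug's underside on its top.
- bar_mid (a point): Chrome breaker bar lying on the bench roughly along y, 455 mm long, 26 mm thick (its drive stub 38 mm high); the point is its middle. Leave it.
- dial_mid (a point): Steel dial indicator lying face up, 58 mm in diameter, 25 mm high, its stem reaching 80 mm along its -x; the point is its centre. Leave it.
- checker_mid (a point): Green ceramic thread checker, 150 by 55 by 18 mm with short studs up to 32 mm high; the point is the centre of its slab. Leave it.
There are look-alikes about, which are no part of the job. Of the things that look like the inner_lid, the smallest one is meant.

How it is judged:
On the way, in this order (a step that is already met when the one before it is completed fails the run):
1. the nested lids are lifted together, at least 30 mm clear of the rest (z of knob in the frame of rest_top above 0.091 m and z of collar in the frame of knob below -0.022 m), for 0.2 s.
2. the inner lid sits home in the bolt tin with the cap still nested on it, and the knob is let go (z of knob in the frame of bolt_tin_mouth between 0.046 and 0.055 m and horizontal distance between knob and bolt_tin_mouth below 0.006 m and angle between knob's own z axis and vertical below 0.06 rad and z of collar in the frame of knob below -0.022 m and contact force between the fingers and inner_lid below 0.1 N), for 0.2 s.
At the end, for the whole second after the job is handed in: Inner lid at rest in the bolt tin's mouth (knob centre 46-55 mm above the mouth, within 6 mm of its axis, tilt under 0.06 rad), touched by neither fingers nor cap; the fingers hold the outer cap still, its rim above the knob (collar centre over 97 mm above the mouth) (z of knob in the frame of bolt_tin_mouth between 0.046 and 0.055 m and horizontal distance between knob and bolt_tin_mouth below 0.006 m and angle between knob's own z axis and vertical below 0.06 rad and contact force between each of the fingers, outer_lid and inner_lid below 0.1 N and linear speed of inner_lid below 0.02 m/s and z of collar in the frame of bolt_tin_mouth above 0.097 m and contact force between the fingers and outer_lid above 0.5 N and linear speed of outer_lid below 0.03 m/s); the arm keeps its last pose, push and grip.
It fails at once if the cap is parted from the inner lid (by 10 mm or more) while the inner lid is not seated in the bolt tin (z of collar in the frame of knob above -0.018 m and not (z of knob in the frame of bolt_tin_mouth between 0.046 and 0.055 m and horizontal distance between knob and bolt_tin_mouth below 0.006 m and angle between knob's own z axis and vertical below 0.06 rad)).
It fails at once if the lids are let go above the bolt tin, 15 mm or more above their seat (z of knob in the frame of bolt_tin_mouth above 0.066 m and horizontal distance between knob and bolt_tin_mouth below 0.05 m and contact force between the fingers and inner_lid below 0.1 N).
It fails at once if the breaker bar is moved more than 20 mm (distance of bar_mid from where it was at the start of the episode above 0.02 m).
It fails at once if the dial indicator is moved more than 20 mm (distance of dial_mid from where it was at the start of the episode above 0.02 m).
It fails at once if the thread checker is moved more than 20 mm (distance of checker_mid from where it was at the start of the episode above 0.02 m).
It also fails if it takes over 48 s, if anything falls off the work surface, if the arm or the gripper's body presses on something with over 40 N, if the wrist force passes 120 N, or if a joint passes its speed limit or range.

ROBOT

A 7-joint arm with a two-finger parallel gripper is mounted at the origin on the work surface. World frame = base frame: x ahead of the robot, y to its left, z up, the work surface at z = 0. Lengths are in m, angles in rad, forces in N, time in s.
With the tool pointing down it reaches from about 0.4 to 0.875 m from the base axis. Payload 19.3 kg.
Tool frame: the origin (TCP) lies midway between the tips of the shut fingers; the grasp point (between the pads) lies 19 mm behind it; z points along the fingers, y is the direction in which the jaws open and shut (so a half turn about z gives the same grasp; the last joint's range is limited). The gripper opens to 85 mm and grips with 20 to 120 N. Pads are 22 mm wide; open, the fingers measure 114 mm over their backs; the gripper's body (76 mm by 85 mm) begins 54 mm behind the grasp point. The pads swing forward as they close: fully open they stand 13 mm farther back than shut.
Start: joints at [-1.298, 0.521, -0.036, 1.599, 0.021, 1.021, -0.113], TCP at [0.21, 0.589, 0.231] pointing down, gripper open.
Joint ranges: [-2.91, 2.91], [-0.3, 2.13], [-1.5, 1.42], [0.17, 2.43], [-1.26, 4.41], [0.16, 1.93], [-2.52, 2.52]. Speed limits (rad/s): [1.89, 1.89, 2.39, 2.39, 3.01, 3.01, 3.01].

INTERFACE

Orientations are given as a 3x3 rotation matrix whose columns are the frame's x, y, z axes.
In Python, from workcell import manip, vision gives the robot as it stands. Calls block until the motion is done:
- manip.move_pose(position, orientation): joint-space move of the TCP to a pose.
- manip.servo_line(position, frame=None, feed=0.15, threshold=None): straight line of the TCP; frame=None keeps the orientation; feed is the mean speed in m/s. With threshold (N) it stops when the force on the tool has changed by that much, and returns True; else False.
- manip.move_joints(angles): joint-space move.
- manip.open_jaws() and manip.close_gripper(effort=None): open the fingers fully, or close them until they stop; effort is the grip in N (None keeps the last).
- manip.dwell(seconds).
- manip.ik(position, orientation): joint angles nearest the present ones, or None.
- vision.camera(name): name is "scene" or "top" or "wrist"; returns a dict with "frame" (384x512x3 uint8, red, green, blue), "mtx" (3x3 intrinsics, pixels), "R" (3x3) and "t" (3): a world point X has camera coordinates R X + t. Camera axes: x right, y down, z forward; pixel columns grow to the right and rows downward; lengths in m; the calibration is good to about 2 mm. A picture is of the moment at which its call begins. There is no depth.
A pose or a line that the arm cannot do raises manip.IKError and nothing moves.
- manip.hand_in(): hands the job in, once; it reports no verdict.
Readings, each from a call of its own:
- manip.read_time(): time.
- manip.read_joint_pos(): joint angles.
- manip.read_joint_velocities(): joint speeds.
- manip.read_joint_torque(): joint torques, N m.
- manip.read_eef_pos(): TCP position.
- manip.read_orientation(): TCP orientation.
- manip.read_force(): force on the tool from outside, world axes, zero at the start.
- manip.read_wrist_torque(): the same for the moment, N m.
- manip.read_grip_width(): finger opening in m.
Only numpy, scipy, OpenCV 4.12 (cv2) and the standard library are available. Lean on these libraries where they do the work, as an engineer would, in place of code of your own. Each camera call takes 0.05 s, during which the arm holds its last target.

## Working session

There is one attempt and no reset: what is moved stays moved. The work goes in short steps, each a Python script; the robot and the scene stay as the last script left them, time stands still between calls to the robot, and variables do not carry over. Pictures are saved under pics/ and viewed, and the job is handed in when it is done.

```bash
ls; mkdir -p pics
python3 - <<'E'
from workcell import manip, vision
import cv2, pickle
d={}
for n in ["scene","top","wrist"]:
    c=vision.camera(n); d[n]=c
    cv2.imwrite(f"pics/{n}0.png",cv2.resize(c["frame"][:,:,::-1],(800,600),interpolation=cv2.INTER_CUBIC))
    print(n,c["mtx"].tolist(),(-c["R"].T@c["t"]).round(3), c["R"].round(3).tolist())
pickle.dump(d,open("cam0.pkl","wb"))
print(manip.read_time(), manip.read_orientation())
E
```

```text
pics
scene [[360.78421631103004, 0.0, 247.93546401025603], [0.0, 360.78421631103004, 195.42106959852242], [0.0, 0.0, 1.0]] [1.349 0.157 0.765] [[-0.177, 0.984, -0.017], [0.622, 0.099, -0.777], [-0.762, -0.148, -0.63]]
top [[465.85467584071375, 0.0, 254.92484343536086], [0.0, 465.85467584071375, 196.88167399273874], [0.0, 0.0, 1.0]] [0.438 0.005 1.267] [[0.028, -0.999, 0.016], [-0.996, -0.029, -0.085], [0.086, -0.013, -0.996]]
wrist [[308.27306147767723, 0.0, 262.8570932336832], [0.0, 308.27306147767723, 186.12300249986384], [0.0, 0.0, 1.0]] [0.139 0.613 0.374] [[0.335, 0.942, -0.001], [0.899, -0.32, 0.298], [0.28, -0.1, -0.955]]
0.15 [[-9.41808726e-01  3.36149161e-01 -2.55659463e-04]
 [ 3.36149252e-01  9.41808287e-01 -9.11719486e-04]
 [-6.56915393e-05 -9.44605105e-04 -9.99999552e-01]]
```

View pics/scene0.png

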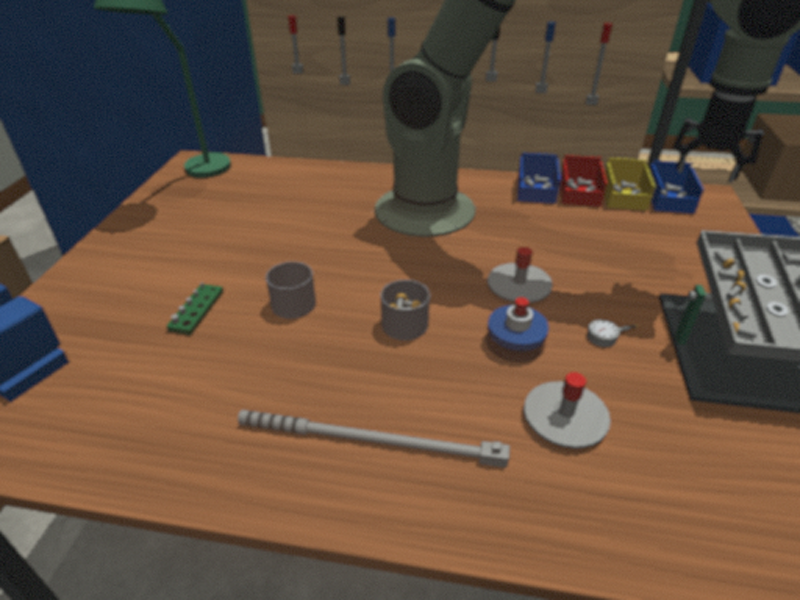

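View pics/top0.png

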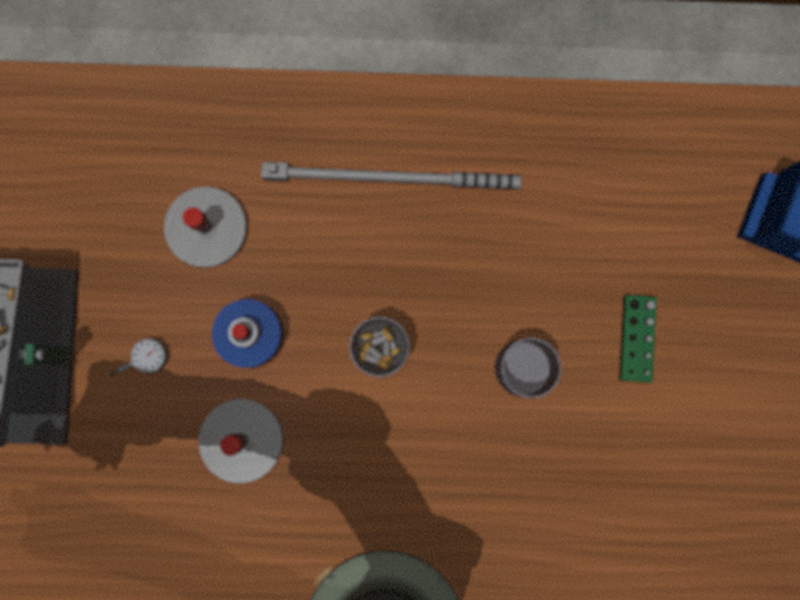

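View pics/wrist0.png

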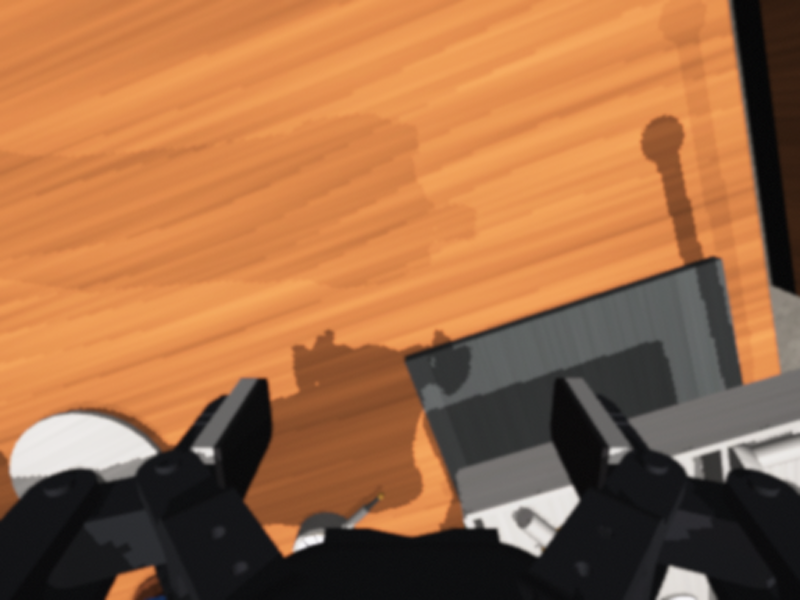

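The nested pair (blue cap, red knob) is at about (245,332) in the top view and the bolt tin at (380,346). The empty tin is at (530,366). I'll enlarge these areas to get exact pixels.

Run:
```python
import cv2, pickle, numpy as np
d=pickle.load(open("cam0.pkl","rb"))
def crop(n,x,y,w,h,s):
    f=d[n]["frame"][y:y+h,x:x+w,::-1]
    return cv2.resize(f,(w*s,h*s),interpolation=cv2.INTER_CUBIC)
def grid(im,x,y,s,step=10):
    for u in range((x//step+1)*step,x+im.shape[1]//s,step):
        cv2.putText(im,str(u),(int((u-x+.5)*s)-10,10),0,.35,(255,255,255),1); cv2.line(im,(int((u-x+.5)*s),12),(int((u-x+.5)*s),18),(255,255,255),1)
    for v in range((y//step+1)*step,y+im.shape[0]//s,step):
        cv2.putText(im,str(v),(0,int((v-y+.5)*s)+4),0,.35,(255,255,255),1); cv2.line(im,(24,int((v-y+.5)*s)),(30,int((v-y+.5)*s)),(255,255,255),1)
    return im
a=grid(crop("top",130,185,60,60,6),130,185,6); b=grid(crop("top",215,190,60,60,6),215,190,6)
cv2.imwrite("pics/c_top.png",np.hstack([a,b]))
a=grid(crop("scene",305,180,60,60,6),305,180,6); b=grid(crop("scene",230,170,60,60,6),230,170,6)
cv2.imwrite("pics/c_scene.png",np.hstack([a,b]))
```

```text
(no output)
```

View pics/c_top.png

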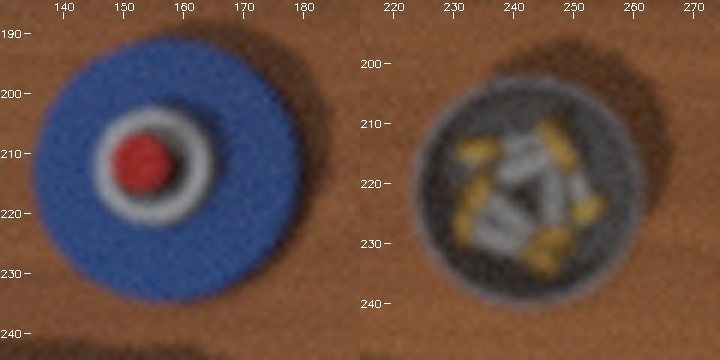

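View pics/c_scene.png

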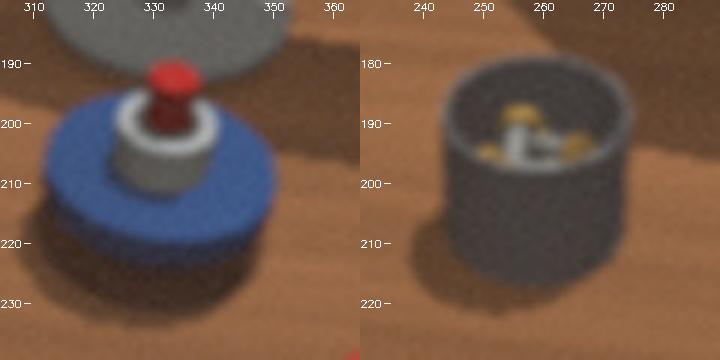

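```bash
cat > h.py <<'E'
import numpy as np
def back(c,u,v,z):
    r=c["R"].T@np.linalg.inv(c["mtx"])@np.array([u,v,1.]); o=-c["R"].T@c["t"]
    return o+r*(z-o[2])/r[2]
def proj(c,X):
    X=np.atleast_2d(X); p=(c["R"]@X.T).T+c["t"]; p=(c["mtx"]@p.T).T; return p[:,:2]/p[:,2:]
def circ(c,ctr,rad,n=72):
    a=np.linspace(0,2*np.pi,n); P=np.stack([ctr[0]+rad*np.cos(a),ctr[1]+rad*np.sin(a),np.full(n,ctr[2])],1)
    return proj(c,P)
E
python3 - <<'E'
import pickle; from h import *
import cv2
d=pickle.load(open("cam0.pkl","rb"))
for n,l in {"top":[("knob",152.7,211.5,.105),("collar",155,212,.077),("cap",157.3,213,.049),("tin",242.7,221.3,.08)],"scene":[("knob",333.5,192,.105),("collar",332.3,199.7,.077),("tin",259,188.3,.08)]}.items():
    for k,u,v,z in l: print(n,k,back(d[n],u,v,z).round(4))
def ov(k,t,name):
    out=[]
    for n,(x,y) in {"top":[(130,185),(215,190)],"scene":[(305,180),(230,170)]}.items():
        for (x0,y0) in [x,y]:
            s=6; im=cv2.resize(d[n]["frame"][y0:y0+60,x0:x0+60,::-1],(360,360),interpolation=cv2.INTER_CUBIC)
            for ctr,r,z in [(k,.0125,.105),(k,.024,.077),(k,.0575,.049),(t,.049,.08),(t,.046,.08),(t,.049,0)]:
                p=(circ(d[n],[*ctr,z],r)-[x0-.5,y0-.5])*s
                cv2.polylines(im,[p.astype(int).reshape(-1,1,2)],True,(0,255,0),1)
            out.append(im)
    cv2.imwrite(name,np.vstack([np.hstack(out[:2]),np.hstack(out[2:])])[:, :])
ov(back(d["top"],152.7,211.5,.105)[:2],back(d["top"],242.7,221.3,.08)[:2],"pics/ov.png")
E
```

```text
top knob [0.4945 0.2433 0.105 ]
top collar [0.4948 0.2431 0.077 ]
top cap [0.4937 0.2426 0.049 ]
top tin [0.4773 0.019  0.08  ]
scene knob [0.4947 0.2457 0.105 ]
scene collar [0.4962 0.2458 0.077 ]
scene tin [0.4796 0.0233 0.08  ]
```

View pics/ov.png

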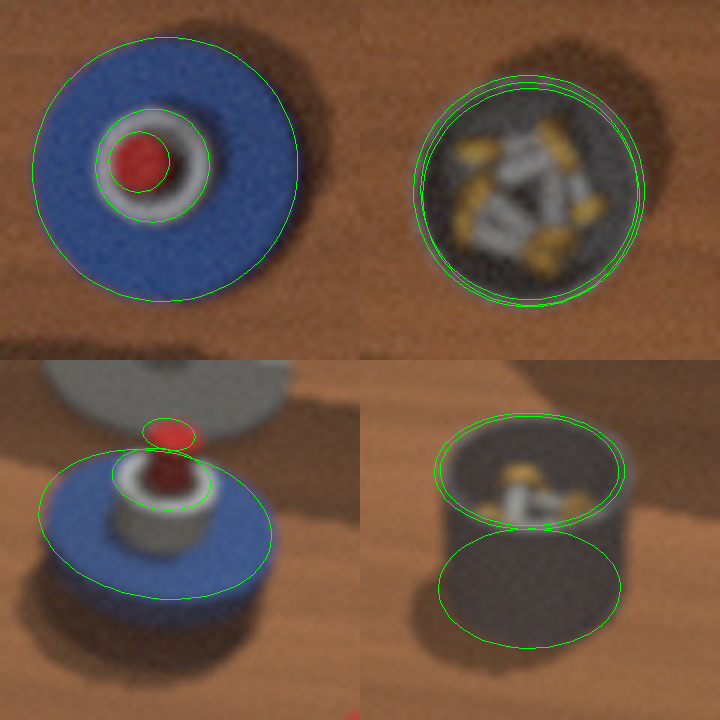

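The two cameras differ by about 2–3 mm in y. I'll use the average (knob 0.495, 0.2445), move above it and check with the wrist camera.

```bash
cat >> h.py <<'E'
import cv2
RD=np.array([[-1,0,0],[0,1,0],[0,0,-1.]])
def shot(vision,n,name,circles=[]):
    c=vision.camera(n); im=cv2.resize(c["frame"][:,:,::-1],(800,600),interpolation=cv2.INTER_CUBIC)
    for ctr,r in circles:
        p=(circ(c,ctr,r)+.5)*1.5625
        cv2.polylines(im,[p.astype(int).reshape(-1,1,2)],True,(0,255,0),1)
    cv2.imwrite("pics/"+name,im); return c
E
python3 - <<'E'
from workcell import manip, vision
from h import *
import pickle
manip.move_pose([.495,.2445,.2],RD)
k=[.495,.2445]
c=shot(vision,"wrist","w1.png",[([*k,.105],.0125),([*k,.077],.024),([*k,.049],.0575)])
pickle.dump(c,open("w1.pkl","wb"))
print(manip.read_time(),manip.read_eef_pos(),manip.read_joint_pos())
E
```

```text
1.8417 [0.49462211 0.24562597 0.20001908] [-0.56181791  0.44320259 -0.00836841  1.82697361  0.00423122  0.87126609
  1.00007521]
```

View pics/w1.png

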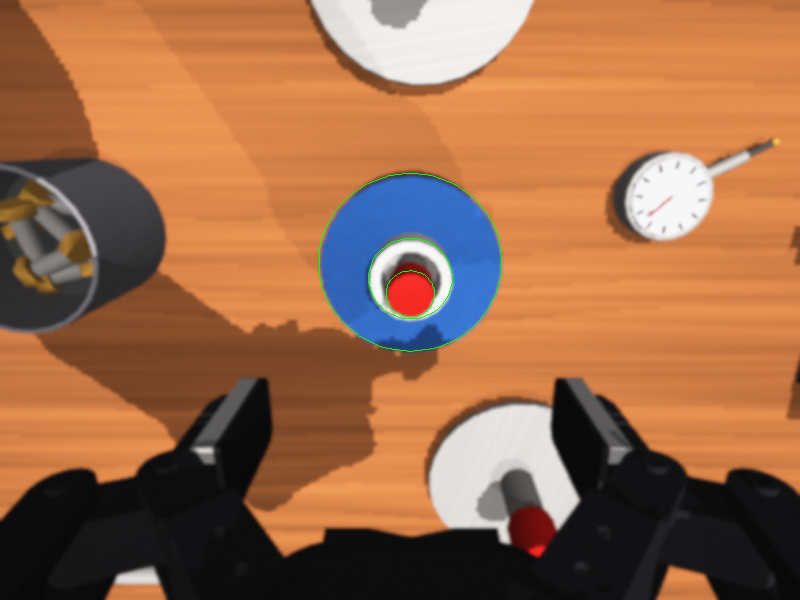

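The projected circles (knob, collar and cap at x=0.495, y=0.2445) match the wrist picture to about 1 px. The knob is at (410,293), midway between the fingers. Next I grip it above the collar and lift.

Run:
```python
from workcell import manip, vision
from h import *
print(manip.servo_line([.495,.2445,.083],feed=.1,threshold=15), manip.read_eef_pos(), manip.read_force())
manip.close_gripper(80)
print(manip.read_grip_width(), manip.read_force(), manip.read_eef_pos())
shot(vision,"wrist","w2.png")
p=manip.read_eef_pos()
print(manip.servo_line([p[0],p[1],.100],feed=.06))
shot(vision,"wrist","w3.png");shot(vision,"scene","s3.png")
print(manip.read_force(),manip.read_eef_pos(),manip.read_grip_width(),manip.read_time())
```

```text
False [0.4952945  0.24467089 0.08354037] [-0.44960763  0.00876325 -1.07735723]
0.022242254803532414 [-1.65368582  1.13951721  5.25640062] [0.49509643 0.24477909 0.08323563]
False
[ 0.04627592  0.09517471 -3.94398627] [0.49502198 0.24466088 0.09987504] 0.022543866513869467 4.3417
```

View pics/w3.png

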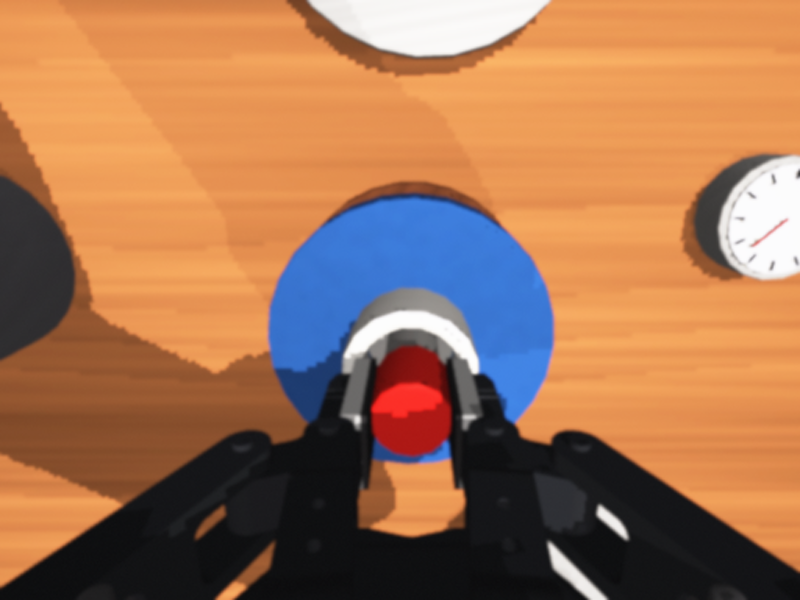

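View pics/s3.png

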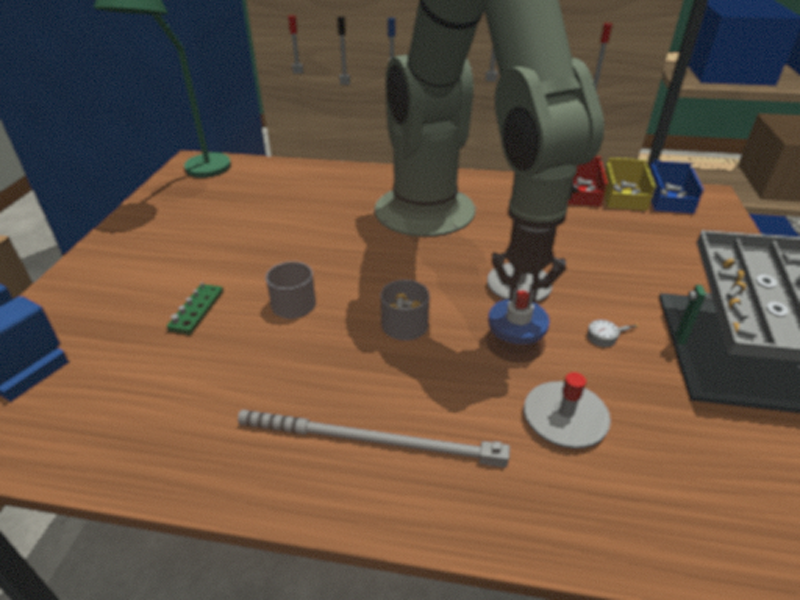

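The lift is straight: the knob sits between the pads, the cap is level, and the load reads 3.9 N. I'll raise it, stop beside the tin and measure the mouth with the wrist camera.

Run:
```python
from workcell import manip, vision
from h import *
import pickle
manip.servo_line([.495,.2445,.2],feed=.12)
manip.servo_line([.485,.15,.2],feed=.15)
t=[.478,.021]
c=shot(vision,"wrist","w4.png",[([*t,.08],.049),([*t,.08],.046)])
pickle.dump(c,open("w4.pkl","wb"))
print(manip.read_force(),manip.read_eef_pos(),manip.read_grip_width(),manip.read_time())
```

```text
[-0.86189222 -0.01281733 -4.18403583] [0.48504228 0.1511087  0.19994784] 0.022345114760920444 6.1583
```

View pics/w4.png

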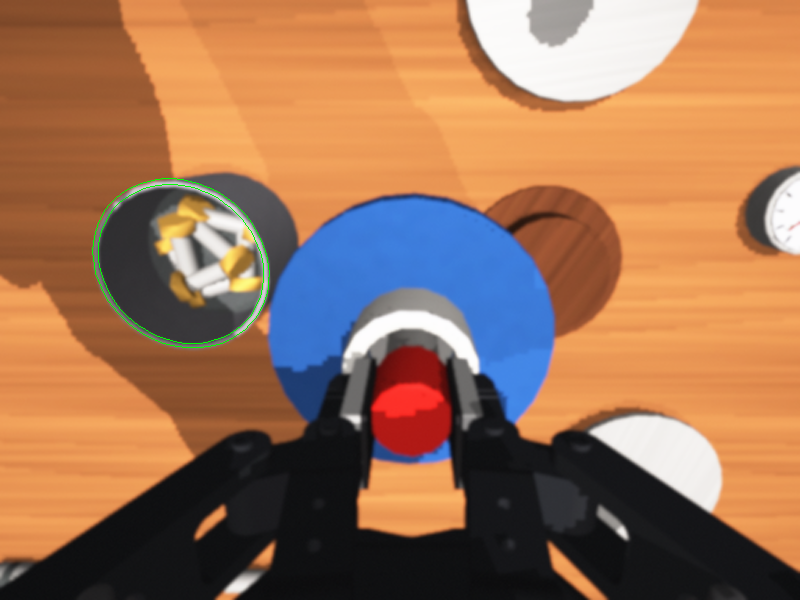

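The overlay for the tin mouth at (0.478, 0.021) lies on the rim at about (182,263). I'll carry the pair over and lower it with a force threshold.

Run:
```python
from workcell import manip, vision
from h import *
manip.servo_line([.478,.021,.2],feed=.15)
manip.servo_line([.478,.021,.14],feed=.12)
manip.dwell(.2)
print(manip.read_eef_pos(),manip.read_force())
print(manip.servo_line([.478,.021,.122],feed=.03,threshold=8))
print(manip.read_force(),manip.read_eef_pos(),manip.read_orientation()[:,2],manip.read_grip_width(),manip.read_time())
shot(vision,"scene","s5.png");shot(vision,"wrist","w5.png")
c=vision.camera("scene");cv2.imwrite("pics/s5c.png",cv2.resize(c["frame"][150:250,200:320,::-1],(720,600),interpolation=cv2.INTER_CUBIC))
```

```text
[0.47837861 0.02110457 0.14067648] [-0.04013939 -0.26473922 -3.88416269]
True
[-1.62443882  1.84523472  7.08411806] [0.47778367 0.02131966 0.12313493] [-6.66758935e-04  2.48610441e-04 -9.99999747e-01] 0.022449894049969138 8.5667
```

View pics/s5c.png

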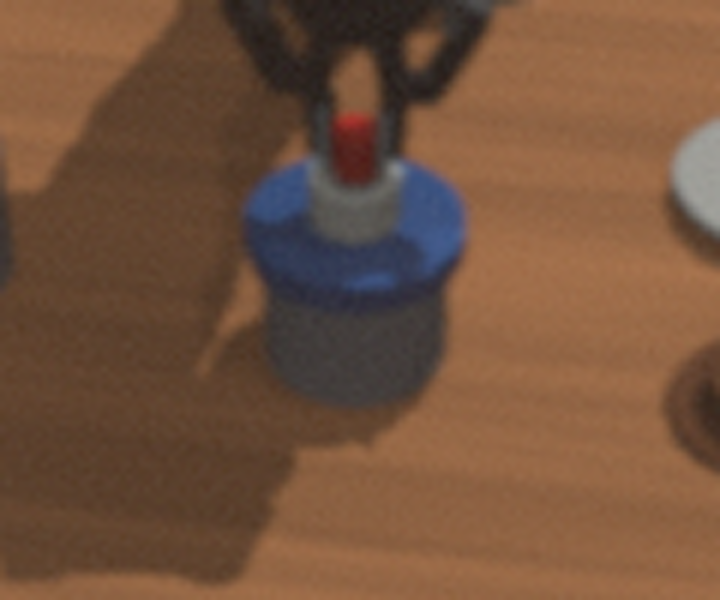

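View pics/w5.png

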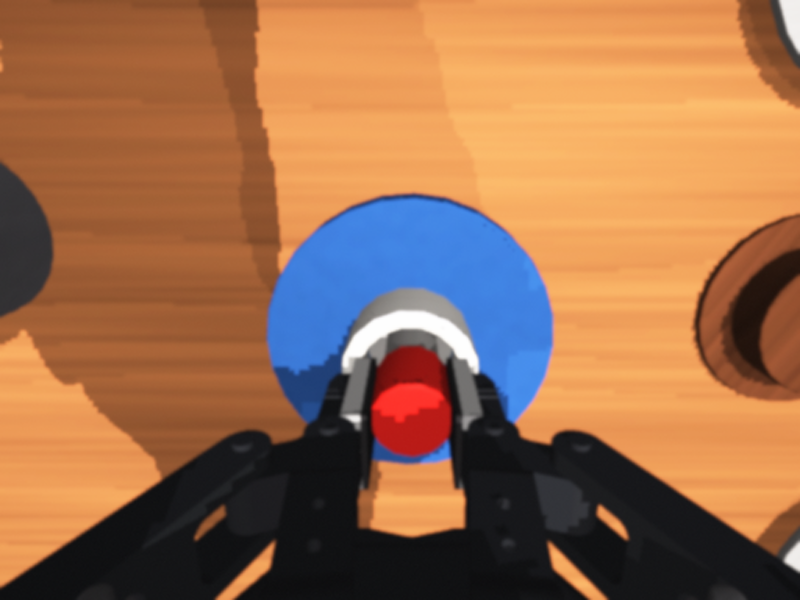

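Contact came at TCP z 0.1231; full seating predicts 0.1232, and the cap is level. I'll let go, then check the seating before touching the collar.

Run:
```python
from workcell import manip, vision
from h import *
manip.open_jaws(); manip.dwell(.5)
print(manip.read_force(),manip.read_eef_pos(),manip.read_grip_width(),manip.read_time())
k=[.478,.021]
shot(vision,"wrist","w6.png",[([*k,.145],.0125),([*k,.117],.024),([*k,.089],.0575)])
c=vision.camera("scene");cv2.imwrite("pics/s6c.png",cv2.resize(c["frame"][150:250,200:320,::-1],(720,600),interpolation=cv2.INTER_CUBIC))
```

```text
[ 0.19453001 -0.0430048  -0.30617537] [0.47743267 0.02108258 0.12303022] 0.08556016771099846 9.85
```

View pics/w6.png

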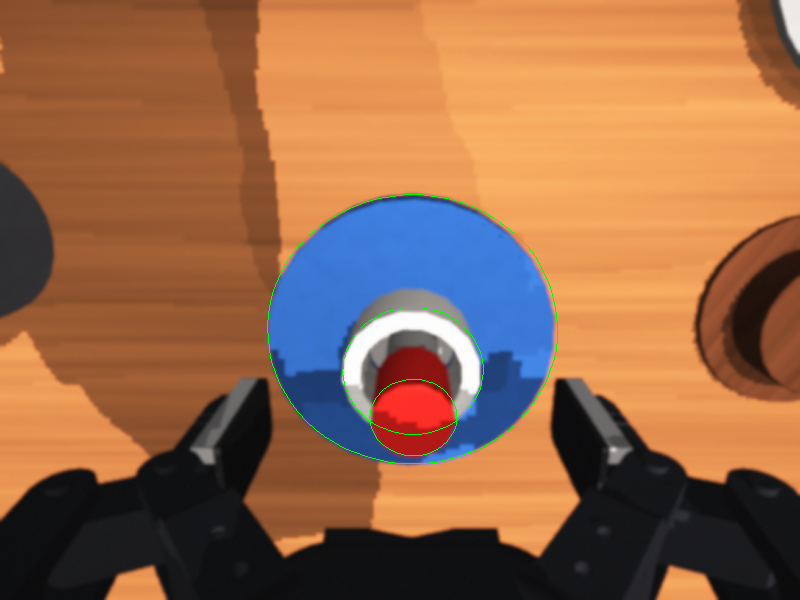

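View pics/s6c.png

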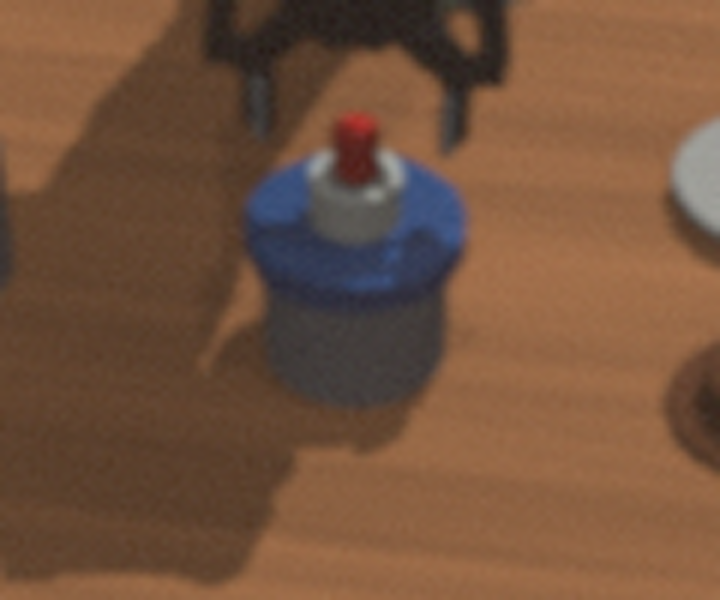

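The pair is seated: the circles predicted for knob, collar and cap line up with the wrist picture, collar at (411,370). Next I grip the collar just above the cap's top.

Run:
```python
from workcell import manip, vision
from h import *
print(manip.servo_line([.478,.021,.0945],feed=.05,threshold=10), manip.read_force(), manip.read_eef_pos())
manip.close_gripper(80); manip.dwell(.2)
print(manip.read_grip_width(),manip.read_force())
p=manip.read_eef_pos(); print(p)
manip.servo_line([p[0],p[1],p[2]+.012],feed=.02)
print(manip.read_force(),manip.read_eef_pos(),manip.read_grip_width(),manip.read_time())
shot(vision,"wrist","w7.png")
c=vision.camera("scene");cv2.imwrite("pics/s7c.png",cv2.resize(c["frame"][150:250,200:320,::-1],(720,600),interpolation=cv2.INTER_CUBIC))
```

```text
False [0.23176561 0.86941266 0.14111666] [0.47799613 0.0209844  0.09448259]
0.045817530538530896 [-5.5171975   0.07750942 20.91885428]
[0.47815928 0.0210075  0.09533941]
[-0.37519757  0.23499877 -1.18620084] [0.4781092  0.02098032 0.107276  ] 0.045772291071222646 12.1333
```

View pics/w7.png

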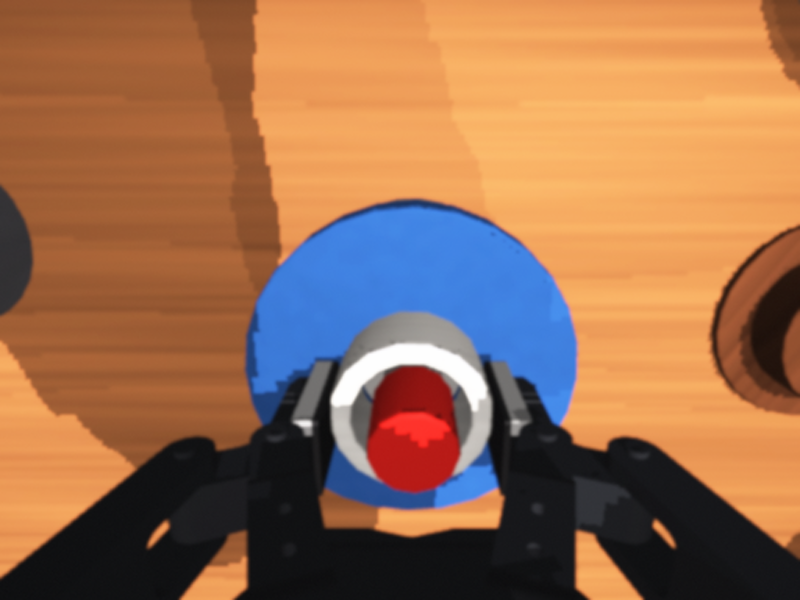

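View pics/s7c.png

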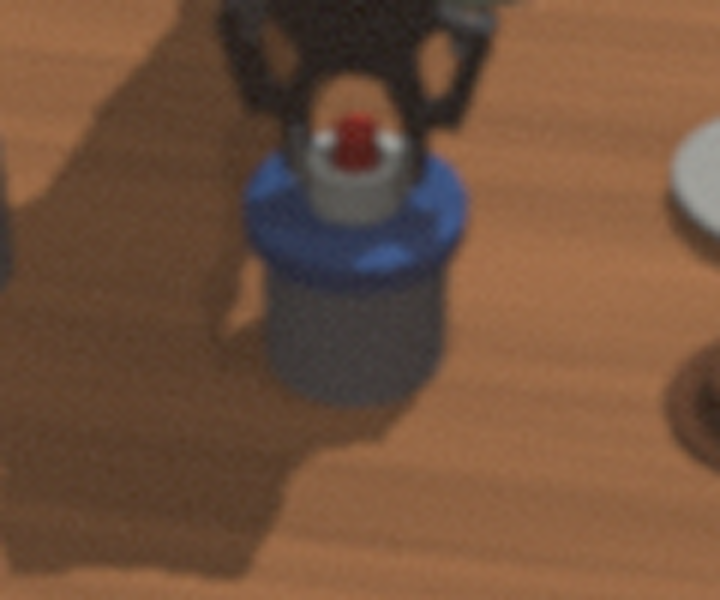

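The cap rises alone: the load is about 1.2 N, and the red knob stays put at the same pixel, centred in the collar. I'll lift it straight up until it is well clear.

Run:
```python
from workcell import manip, vision
from h import *
p=manip.read_eef_pos()
manip.servo_line([.478,.021,.205],feed=.06); manip.dwell(.5)
print(manip.read_force(),manip.read_eef_pos(),manip.read_grip_width(),manip.read_time())
shot(vision,"wrist","w8.png"); shot(vision,"scene","s8.png")
k=[.4795,.0235]
c=vision.camera("scene");cv2.imwrite("pics/s8c.png",cv2.resize(c["frame"][110:230,190:334,::-1],(720,600),interpolation=cv2.INTER_CUBIC))
```

```text
[ 0.37313922 -0.63528168 -1.50495348] [0.47801969 0.02099274 0.20500129] 0.04566294373794998 14.5083
```

View pics/s8c.png

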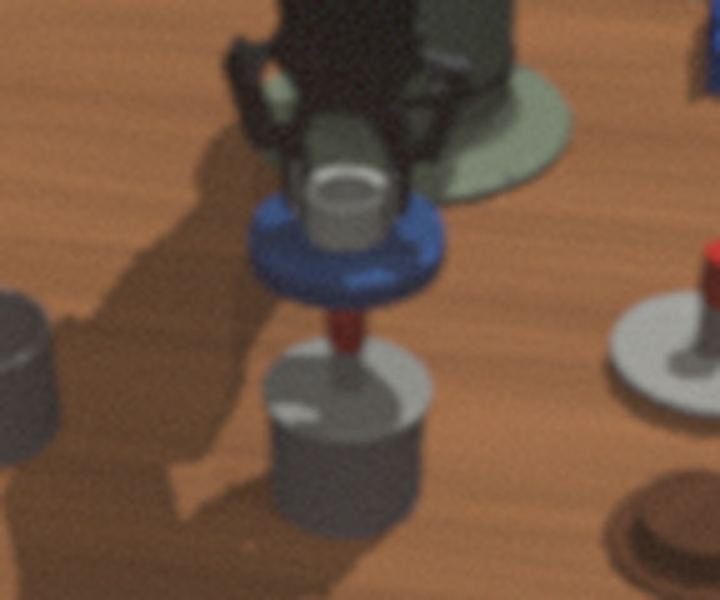

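View pics/w8.png

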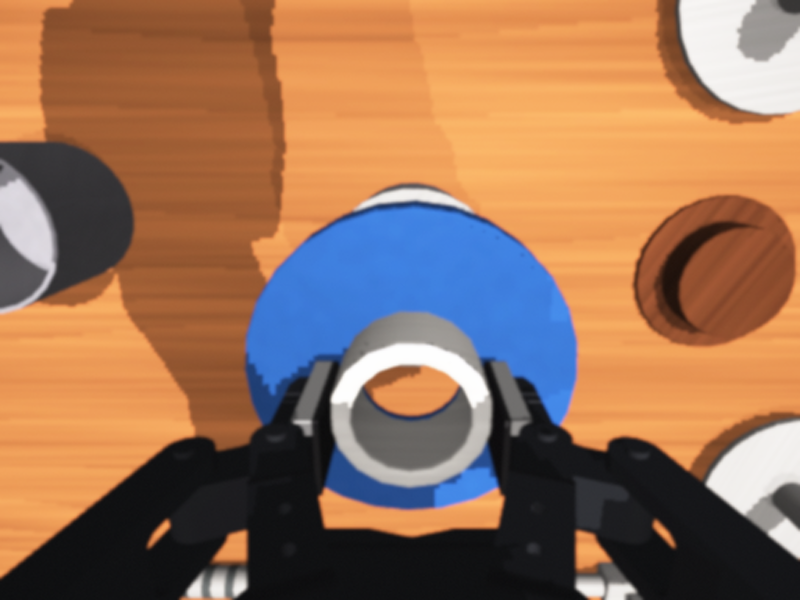

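View pics/s8.png

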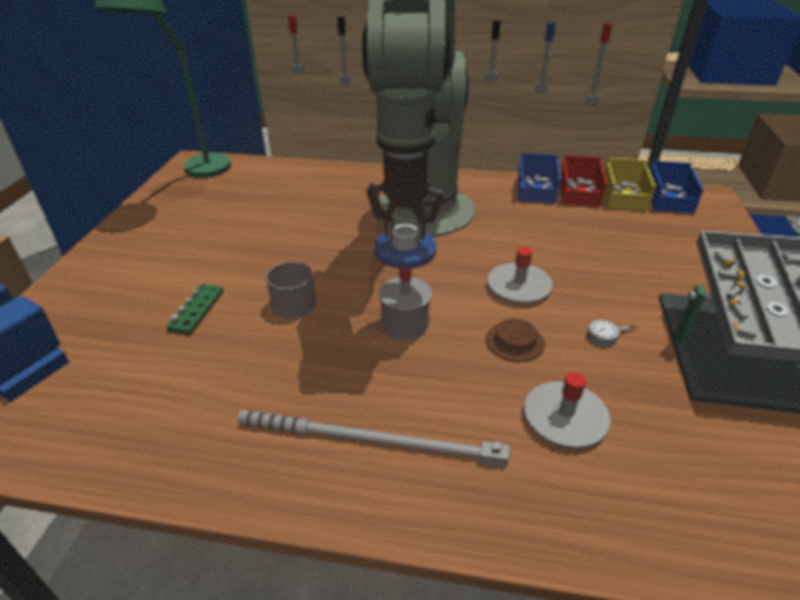

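The inner lid sits level on the tin. The held cap's rim is at about z 0.181 and the knob's top at about 0.145, and nothing else has moved. Handing in.

Run:
```python
from workcell import manip
manip.hand_in(); print(manip.read_time())
```

```text
the job is handed in; nothing more can be done
the job is handed in; nothing more can be done
```

The bolt tin is closed with the steel inner lid, and the job is handed in with the gripper holding the blue cap in the air. The run had used about 14.5 s of the 48 s at my last reading. The hand-in gives no verdict, so these are my own checks.

- **Carrying and seating:** I carried the nested pair by the red knob and lowered it until it touched. Contact came at tool height 0.1231 m; full seating predicted 0.1232 m. After letting go, the predicted outlines of knob, collar and cap matched the wrist picture.
- **Lifting the cap:** I took the cap by its collar and lifted it straight up. The load was about 1.5 N, so the cap came away alone, with the knob centred and clear of the collar.
- **Final state:** The last pictures show the inner lid level on the tin. By calculation the cap's rim is about 36 mm above the knob's top. The breaker bar, dial indicator and thread checker are where they started.
- **Disagreements:** The top and scene cameras differed by 2–4 mm in position. I used their average, which the wrist camera confirmed to about 1 mm. While closing on the collar, the force on the tool briefly read 21 N upward, probably from the fingertips touching the cap's top. It was gone once the cap was lifted.

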